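# Close the citrus press and show its hinge to the inspection camera

### The arm

A 7-joint arm with a two-finger parallel gripper is mounted at the origin on a cart in front of the work surface, level with it; the furniture and walls round the work are solid. World frame = base frame: x ahead of the robot, y to its left, z up, the work surface at z = 0. Lengths are in m, angles in rad, forces in N, time in s.
With the tool pointing down it reaches from about 0.35 to 0.9 m from the base axis. Payload 19.9 kg.
Tool frame: the origin (TCP) lies midway between the tips of the shut fingers; the grasp point (between the pads) lies 19 mm behind it; y points along the fingers, z is the direction in which the jaws open and shut, and the axes are right-handed (so a half turn about y gives the same grasp; the last joint's range is limited). The gripper opens to 85 mm and grips with 20 to 120 N. Pads are 22 mm wide; open, the fingers measure 114 mm over their backs; the gripper's body (76 mm by 85 mm) begins 54 mm behind the grasp point. The pads swing forward as they close: fully open they stand 13 mm farther back than shut.
Start: joints at [1.169, 0.417, -0.01, 1.614, 0.005, 1.111, -0.053], TCP at [0.221, -0.585, 0.231] pointing down, gripper open.
Joint ranges: [-2.81, 2.81], [-0.39, 2.02], [-1.27, 1.25], [0.06, 2.57], [-1.19, 4.33], [0.19, 2], [-2.82, 2.82]. Speed limits (rad/s): [1.89, 1.89, 2.39, 2.39, 3.01, 3.01, 3.01].

### API

Orientations are given as [roll, pitch, yaw] about the fixed x, y, z axes, in that order (R = Rz(yaw) Ry(pitch) Rx(roll)).
In Python, from bench import env, eyes gives the robot as it stands.
- The arm moves only by the shell command python3 -m crank 'ROWS' [FORCE]. ROWS is JSON, a list of rows, each a list of 7 numbers: the closure, from -1 (fully open) to 1 (shut), so that 0 is half open, then the shift along the tool's x, y, z as a fraction of full scale, then the turn, a rotation vector about the tool's x, y, z as a fraction of full scale. A call has exactly 8 rows; each row is the pose to reach, as a shift and turn from the pose commanded when the call began, along the tool's axes at that moment, turning the shorter way round; what a row does not reach only later rows make up. Full scale, the value 1, is 60 cm for a shift and 360 degrees for a turn. A row lasts 1/12 s, in which the tool goes at most 41.7 mm and 7.16 degrees, less where a joint would pass 70% of its speed; a pose out of reach is approached as far as the arm can. A call with a number of a shift or a turn outside -1 to 1 is refused whole. A call with a gripper value outside its range is refused whole. The fingers move at their own pace and stop on an object; FORCE is the grip in N (left out, the last holds). Time passes only in rows, so rows that repeat a pose let the fingers close, or fill a call up. It gives the time, the measured TCP pose, the force and the opening at its end, in the units of the state.
- env.observe(): the state, without advancing time (a new reading comes with each control period).
- eyes.read_camera(name): name is "scene" or "top" or "wrist"; returns a dict with "pixels" (384x512x3 uint8, blue, green, red), "fx", "fy", "cx", "cy" (pixels), "cam_to_world" (4x4, takes a point from camera to world coordinates); the wrist camera has in their place "tool_from_camera" (4x4, takes a point from camera to tool coordinates, whose origin is the TCP and whose axes are the tool frame's). Camera axes: x right, y down, z forward; pixel columns grow to the right and rows downward; lengths in m; the calibration is good to about 2 mm. The wrist camera is an equidistant fisheye: a pixel r from the principal point sees the ray r / f radians off the axis. A picture is of the moment at which its call begins: read the wrist's pose just before it. There is no depth.
- env.finish_job(): hands the job in, once; it reports no verdict.
The state is a dict: "time_s": time; "joint_positions": joint angles; "joint_velocities": joint speeds; "effort": joint torques, N m; "ee_pos": TCP position; "orientation": TCP orientation; "wrist_force": force on the tool from outside, world axes, zero at the start; "torque": the same for the moment, N m; "gripper_width": finger opening in m.
Only numpy, scipy, OpenCV 4.12 (cv2) and the standard library are available. Lean on these libraries where they do the work, as an engineer would, in place of code of your own. Each camera call takes 0.05 s, during which the arm holds its last target. There are 200 camera calls.

### The job

The citrus press lies open on the worktop: first shut it fully where it lies. Then take it by the closed handles and show its hinge to the inspection camera: hold the press level and the right way up in the air, hinge end pointing straight at the lens, with the hinge pin straight in front of the lens at lens height and 10 cm from it. Finish while holding it there still and shut; do not touch the camera or its stand, and leave the other things where they are.

Things in the scene. Friction and masses are not known exactly. Their poses are not given: they have to be found in the camera images.
- press_grip (a point): Where to grasp the press: on its lower half, mid of the narrow handles just behind the cup, 32 mm above the underside. Axes: y along the press to the hinge end, z up, x across. Handles 20 mm wide (x), round cup from y=+21 to +97 mm. Shut, lower handle z=-30..-2, upper handle z=+4..+22 mm here: a pinch across x from above takes both. Centre of mass a few cm towards the cup.
- press_hinge (a point): Centre of the press's hinge pin (parallel to x), on the lower half: 105 mm from press_grip along +y, 2 mm above it, 34 mm above the underside. Same axes as press_grip.
- citrus_press: Yellow hand citrus press, loose, about 0.36 kg, 232 mm long, 77 mm wide over the cup, 64 mm high shut. The upper half (cup and handle) is hinged to the lower one at the cup end. Origin on its underside, same axes as press_grip (which is at y=+5, z=+32 mm). Shut, the upper handle's top is at z=54 mm for y=-9..+31 and 64 mm for y=-116..-9 mm.
- citrus_press_upper (a joint): Opening angle of the press in rad: 0 fully shut, grows as the upper handle swings up about the hinge pin (straight up would be 1.57). The hinge is stiff (about 0.25 N m): the handle stays where it is left. Pushing down on the upper handle shuts it. Fully shut, the cups are nested and seated, while the handles still stand about 14 mm apart at their ends.
- lens (a point): Centre of the front glass of the grey inspection camera, whose head is clamped on a steel column 280 mm high with a round foot 100 mm across, standing fixed on the left. The camera looks level along this frame's -x axis (so a point 100 mm in front of the lens has x = -0.1, y = 0, z = 0 in this frame); z up. Head 52 mm wide, 44 mm high; the column is 85 mm behind the lens.
- camera_head (a joint): Height setting of the camera head on its column, m; fixed by a stiff clamp, not to be moved. The lens stands 0.135 m above the worktop plus this value.
- stand: Foot and column of the camera stand, with the camera head on it; axes as the lens; origin on the worktop 205 mm in front of the lens, so the column is at x = +290 mm. Not to be touched. (Wall cabinets hang over the back of the worktop, from about x = 0.55 m back and 0.48 m above the top.)
- jigger: Bystander: brass two-ended spirit measure, 47 mm across, 100 mm high; origin under its middle. Leave alone.
- candle_jar: Bystander: glass jar with a pink candle, 76 mm across, 90 mm high; origin under its middle. Leave alone.
- lime_half: Bystander: half lime lying cut face down, 54 mm across, 35 mm high; origin under its middle. Leave alone.

How it is judged:
On the way:
1. the press is shut fully while it lies on the worktop (value of joint citrus_press_upper below 0.05 rad and height (world z) of press_grip below 0.045 m), for 0.2 s.
At the end, for the whole second after the job is handed in: Press shut (under 0.06 rad) and held still in the fingers; hinge pin 75 to 125 mm in front of the lens and within 25 mm of its axis sideways and in height; press upright within 0.25 rad and its length within 0.25 rad of the lens axis, hinge end towards the lens (value of joint citrus_press_upper below 0.06 rad and x of press_hinge in the frame of lens between -0.125 and -0.075 m and y of press_hinge in the frame of lens between -0.025 and 0.025 m and z of press_hinge in the frame of lens between -0.025 and 0.025 m and x of press_grip in the frame of lens below -0.16 m and angle between the y axis of press_grip and the x axis of lens, either way round below 0.25 rad and angle between press_grip's own z axis and vertical below 0.25 rad and linear speed of citrus_press below 0.03 m/s and contact force between citrus_press and the fingers above 1 N); the arm keeps its last pose, push and grip.
It fails at once if the camera or its stand is touched (contact force between stand and anything else above 1 N).
It fails at once if the camera head is shifted (distance of lens from where it was at the start of the episode above 0.01 m).
It fails at once if a bystander is disturbed (distance of any of jigger, candle_jar, lime_half from where it was at the start of the episode above 0.02 m).
It also fails if it takes over 42 s, if anything falls off the work surface, if the arm or the gripper's body presses on something with over 40 N, if the wrist force passes 120 N, or if a joint passes its speed limit or range.

## Working session

There is one attempt and no reset: what is moved stays moved. The work goes in short steps, Python scripts to look and compute and a shell command to move; the robot and the scene stay as the last step left them, time stands still between calls to the robot, and variables do not carry over. Pictures are saved under pics/ and viewed, about 8 in all and at most 12, crops included, and the job is handed in when it is done.

```bash
ls; mkdir -p pics; python3 - <<'E'
from bench import env, eyes
import cv2, numpy as np
s=env.observe(); print({k:np.round(v,3).tolist() for k,v in s.items()})
for n in ("scene","top"):
    c=eyes.read_camera(n); cv2.imwrite(f"pics/{n}0.png",c["pixels"]); print(n,c["fx"],c["fy"],c["cx"],c["cy"],np.round(c["cam_to_world"],4).tolist())
a=cv2.imread("pics/scene0.png");b=cv2.imread("pics/top0.png")
E
```

```text
pics
{'time_s': 0.0, 'joint_positions': [1.169, 0.418, -0.01, 1.614, 0.005, 1.111, -0.053], 'joint_velocities': [0.001, -0.001, 0.0, -0.0, 0.001, 0.001, 0.002], 'effort': [0.0, -86.445, 0.679, -43.491, 0.019, 0.007, 0.0], 'ee_pos': [0.221, -0.584, 0.231], 'orientation': [-1.572, -0.0, -2.781], 'wrist_force': [-0.026, 0.561, 0.569], 'torque': [0.002, 0.008, 0.007], 'gripper_width': 0.085}
scene 461.16741152323567 461.16741152323567 250.65194721929404 186.47340495909907 [[-0.7417, -0.4767, 0.4718, -0.1802], [-0.6706, 0.5403, -0.5084, 0.7848], [-0.0125, -0.6934, -0.7204, 1.1959], [0.0, 0.0, 0.0, 1.0]]
top 372.7416229432748 372.7416229432748 252.20717233047466 185.62349744541413 [[0.0293, -0.996, 0.0847, 0.4395], [-0.9995, -0.0286, 0.0092, 0.0221], [-0.0068, -0.085, -0.9964, 1.1701], [0.0, 0.0, 0.0, 1.0]]
```

View pics/scene0.png

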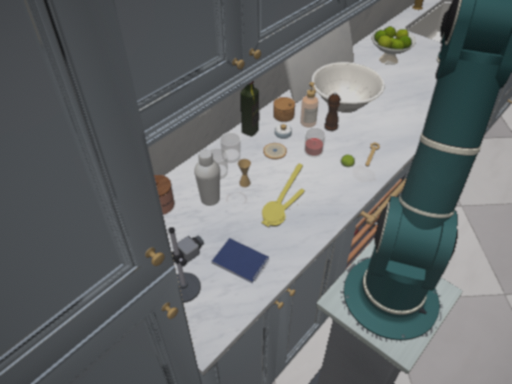

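View pics/top0.png

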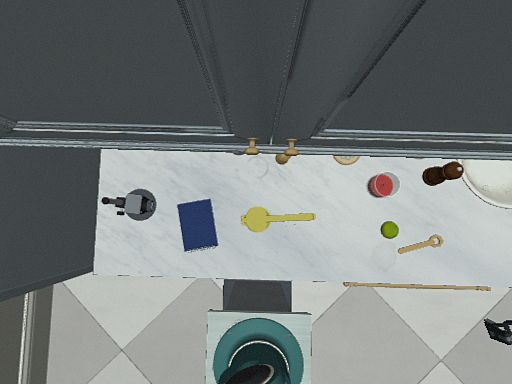

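The scene view shows the open press (lower cup 273,213; handles to 300,168 and 303,192) and the stand at lower left (foot 184,287, lens near 200,242). The top view shows the press from (243,219) to (315,217), and the stand foot at (140,204). Next I'll zoom in on these.

```bash
python3 - <<'E'
import cv2, numpy as np
a=cv2.imread("pics/scene0.png");b=cv2.imread("pics/top0.png")
def crop(im,x,y,w,h):
    c=cv2.resize(im[y:y+h,x:x+w],(400,300),interpolation=cv2.INTER_CUBIC)
    for i in range(0,w,10):
        X=int(i*400/w); cv2.line(c,(X,0),(X,4),(0,0,255),1); 
        if (x+i)%20==0: cv2.putText(c,str(x+i),(X,14),0,.33,(0,0,255),1)
    for j in range(0,h,10):
        Y=int(j*300/h); cv2.line(c,(0,Y),(4,Y),(0,0,255),1)
        if (y+j)%20==0: cv2.putText(c,str(y+j),(5,Y+4),0,.33,(0,0,255),1)
    return c
o=np.vstack([np.hstack([crop(a,250,155,80,80*3//4+10),crop(b,230,185,100,75)]),np.hstack([crop(a,150,220,100,75+5),crop(b,90,170,80,60)])])
cv2.imwrite("pics/z0.png",o)
E
```

```text
(no output)
```

View pics/z0.png

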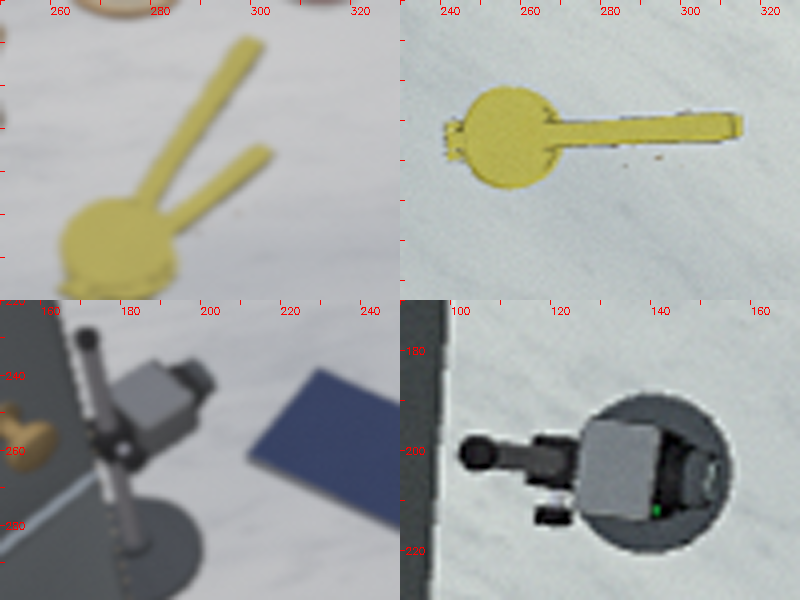

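```bash
cat > h.py <<'E'
import numpy as np
from scipy.optimize import least_squares
C={"scene":(461.167,250.652,186.473,np.array([[-0.7417,-0.4767,0.4718,-0.1802],[-0.6706,0.5403,-0.5084,0.7848],[-0.0125,-0.6934,-0.7204,1.1959]])),
"top":(372.742,252.207,185.623,np.array([[0.0293,-0.996,0.0847,0.4395],[-0.9995,-0.0286,0.0092,0.0221],[-0.0068,-0.085,-0.9964,1.1701]]))}
def proj(n,p):
    f,cx,cy,T=C[n]; q=T[:,:3].T@(np.asarray(p,float)-T[:,3]); return np.array([cx+f*q[0]/q[2],cy+f*q[1]/q[2]])
def onz(n,u,v,z):
    f,cx,cy,T=C[n]; d=T[:,:3]@np.array([(u-cx)/f,(v-cy)/f,1]); return T[:,3]+d*(z-T[2,3])/d[2]
def tri(a,b):
    s=least_squares(lambda p:np.r_[proj("top",p)-a,proj("scene",p)-b],[.5,0,.1]); return s.x,np.round(s.fun,2)
E
python3 - <<'E'
from h import *
np.set_printoptions(precision=4,suppress=True)
print("foot",onz("top",140.2,204.6,.01),"coltop",onz("top",105.6,200.4,.28),onz("scene",171.8,230.3,.28))
print("lens",tri([153,206],[201.7,241.3]))
for z in(.15,.2,.25): print(z,onz("top",153,206,z),onz("scene",201.7,241.3,z))
print("hinge",onz("top",243.7,220,.034), "lowend",onz("scene",303,190.5,.03))
print("upend",tri([315.3,216.3],[301.2,165.5]))
print("hingedge scene",onz("scene",273,222.7,.034))
E
```

```text
foot [0.4688 0.38   0.01  ] coltop [0.4696 0.3802 0.28  ] [0.4661 0.3849 0.28  ]
lens (array([0.4621, 0.3002, 0.154 ]), array([ 0.09,  0.12, -0.15, -0.02]))
0.15 [0.4624 0.3015 0.15  ] [0.4642 0.2981 0.15  ]
0.2 [0.4613 0.2878 0.2   ] [0.4334 0.3214 0.2   ]
0.25 [0.4602 0.2741 0.25  ] [0.4026 0.3446 0.25  ]
hinge [0.4306 0.0553 0.034 ] lowend [ 0.434  -0.1439  0.03  ]
upend (array([ 0.4484, -0.1434,  0.1408]), array([-0.28, -0.36,  0.56, -0.02]))
hingedge scene [0.4167 0.038  0.034 ]
```

```bash
cat >> h.py <<'E'
from scipy.spatial.transform import Rotation as R
def plan(cur_p,cur_o,p,yaw):
    R0=R.from_euler("xyz",cur_o); R1=R.from_euler("xyz",[-np.pi/2,0,yaw])
    s=R0.inv().apply(np.asarray(p)-cur_p)/.6; t=(R0.inv()*R1).as_rotvec()/(2*np.pi)
    return np.round(np.r_[s,t],4).tolist()
E
python3 - <<'E'
from h import *
from bench import env
s=env.observe(); print(plan(s["ee_pos"],s["orientation"],[.447,-.124,.235],-1.481))
E
```

```text
[-0.6242, -0.0066, -0.5848, 0.0002, -0.2069, -0.0001]
```

```bash
python3 -m crank '[[1,-0.624,-0.007,-0.585,0,-0.207,0],[1,-0.624,-0.007,-0.585,0,-0.207,0],[1,-0.624,-0.007,-0.585,0,-0.207,0],[1,-0.624,-0.007,-0.585,0,-0.207,0],[1,-0.624,-0.007,-0.585,0,-0.207,0],[1,-0.624,-0.007,-0.585,0,-0.207,0],[1,-0.624,-0.007,-0.585,0,-0.207,0],[1,-0.624,-0.007,-0.585,0,-0.207,0]]' 40
python3 - <<'E'
from h import *
from bench import env
s=env.observe(); print(s["joint_positions"],plan(s["ee_pos"],s["orientation"],[.447,-.124,.235],-1.481))
E
```

```text
time_s: 0.77
ee_pos: [0.3679, -0.2836, 0.234]
orientation: [-1.571, -0.0, -1.775]
wrist_force: [1.8, -0.8, -0.2]
gripper_width: 0.0001
[ 0.9073957   0.13981971 -0.34416413  1.98439963  0.05542199  1.02626591
  0.33369195] [-0.2872, -0.0018, 0.0752, 0.0, -0.0467, 0.0]
```

```bash
python3 -m crank '[[1,-0.287,0,0.075,0,-0.046,0],[1,-0.287,0,0.075,0,-0.046,0],[1,-0.287,0,0.075,0,-0.046,0],[1,-0.287,0,0.075,0,-0.046,0],[1,-0.287,0,0.075,0,-0.046,0],[1,-0.287,0,0.075,0,-0.046,0],[1,-0.287,0,0.075,0,-0.046,0],[1,-0.287,0,0.075,0,-0.046,0]]'
python3 - <<'E'
from h import *
from bench import env,eyes
import cv2
s=env.observe(); print(s["joint_positions"],s["ee_pos"],s["orientation"])
c=eyes.read_camera("wrist"); cv2.imwrite("pics/w1.png",c["pixels"]); print(c["fx"],c["cx"],c["cy"],np.round(c["tool_from_camera"],4).tolist())
E
```

```text
time_s: 1.43
ee_pos: [0.4471, -0.1274, 0.2338]
orientation: [-1.571, 0.0, -1.493]
wrist_force: [-1.0, -0.6, -0.4]
gripper_width: -0.0002
[ 0.68532291  0.15484449 -0.5169998   1.97895052  0.08918577  1.03019246
  0.20543954] [ 0.44711187 -0.12737805  0.23378674] [-1.57146881e+00  3.17204310e-05 -1.49279589e+00]
297.3186396354542 253.43554422676624 196.76142751006378 [[-0.0009, 0.9617, 0.2739, -0.069], [-0.0007, -0.2739, 0.9617, -0.1429], [1.0, 0.0006, 0.0009, -0.0006], [0.0, 0.0, 0.0, 1.0]]
```

View pics/w1.png

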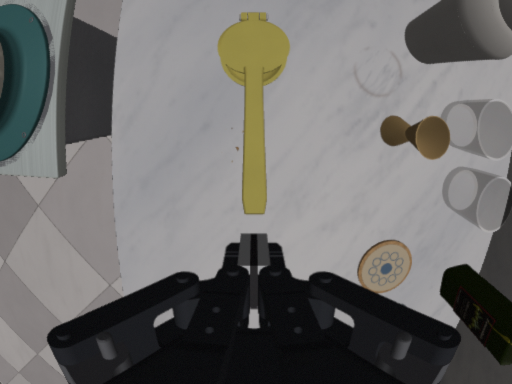

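The wrist view shows the press lined up with the fingers: hinge at (253.5,17), upper handle end at (254,213), and fingertips at (254,240).

```bash
cat >> h.py <<'E'
def wray(u,v,c,p,o):
    f,cx,cy=c["fx"],c["cx"],c["cy"]; T=np.array(c["tool_from_camera"])
    d=np.array([u-cx,v-cy]); r=np.hypot(*d); th=r/f; d=np.r_[d/r*np.sin(th),np.cos(th)]
    Q=R.from_euler("xyz",o); return Q.apply(T[:3,3])+p, Q.apply(T[:3,:3]@d)
def wz(u,v,z,c,p,o):
    a,d=wray(u,v,c,p,o); return a+d*(z-a[2])/d[2]
E
python3 - <<'E'
from h import *
c=dict(fx=297.319,cx=253.436,cy=196.761,tool_from_camera=[[-0.0009,0.9617,0.2739,-0.069],[-0.0007,-0.2739,0.9617,-0.1429],[1,.0006,.0009,-.0006],[0,0,0,1]])
p=np.array([.44711,-.12738,.23379]);o=[-1.5714,0,-1.4928]
for n,u,v,z in [("hinge",253.5,17,.034),("end",254.5,213,.14),("end",254.5,213,.12),("end",254.5,213,.10),("neck",254,70,.09)]: print(n,z,wz(u,v,z,c,p,o))
E
```

```text
hinge 0.034 [0.43217158 0.05730536 0.034     ]
end 0.14 [ 0.44856422 -0.13992683  0.14      ]
end 0.12 [ 0.44918466 -0.14679632  0.12      ]
end 0.1 [ 0.44980511 -0.1536658   0.1       ]
neck 0.09 [ 0.43839528 -0.0157168   0.09      ]
```

```bash
python3 -m crank '[[1,-0.033,0.07,0,0,0,0],[1,-0.033,0.13,0,0,0,0],[1,-0.033,0.15,0,0,0,0],[1,-0.033,0.17,0,0,0,0],[1,-0.033,0.195,0,0,0,0],[1,-0.033,0.22,0,0,0,0],[1,-0.033,0.245,0,0,0,0],[1,-0.033,0.27,0,0,0,0]]'
```

```text
time_s: 2.15
ee_pos: [0.4457, -0.1081, 0.0713]
orientation: [-1.571, -0.0, -1.494]
wrist_force: [-0.5, -0.9, 0.9]
gripper_width: -0.0003
```

```bash
python3 -m crank '[[1,0,0.006,0,0,0,0],[1,0,0.01,0,0,0,0],[1,0,0.012,0,0,0,0],[1,0,0.014,0,0,0,0],[1,0,0.016,0,0,0,0],[1,0,0.016,0,0,0,0],[1,0,0.016,0,0,0,0],[1,0,0.016,0,0,0,0]]'
```

```text
time_s: 2.82
ee_pos: [0.4461, -0.1069, 0.0626]
orientation: [-1.571, -0.0, -1.492]
wrist_force: [0.1, -0.3, 1.3]
gripper_width: -0.0003
```

```bash
python3 -m crank '[[1,0,0.002,0,0,0,0],[1,0,0.004,0,0,0,0],[1,0,0.006,0,0,0,0],[1,0,0.008,0,0,0,0],[1,0,0.01,0,0,0,0],[1,0,0.01,0,0,0,0],[1,0,0.01,0,0,0,0],[1,0,0.01,0,0,0,0]]'
```

```text
time_s: 3.48
ee_pos: [0.4469, -0.1069, 0.057]
orientation: [-1.569, -0.001, -1.492]
wrist_force: [-0.5, -0.2, 15.2]
gripper_width: -0.0002
```

```bash
python3 -m crank '[[1,0,-0.06,0,0,0,0],[-1,-0.02,-0.12,0,0,0,0],[-1,-0.07,-0.18,-0.003,0,0,0],[-1,-0.097,-0.24,-0.003,0,0,0],[-1,-0.097,-0.24,-0.003,0,0,0],[-1,-0.097,-0.24,-0.003,0,0,0],[-1,-0.097,-0.24,-0.003,0,0,0],[-1,-0.097,-0.24,-0.003,0,0,0]]'
python3 - <<'E'
from h import *
from bench import env,eyes
import cv2
s=env.observe(); print(s["ee_pos"],s["orientation"])
c=eyes.read_camera("wrist"); t=eyes.read_camera("scene")["pixels"]
cv2.imwrite("pics/w2.png",np.hstack([cv2.resize(c["pixels"][:,120:390],(422,600)),cv2.resize(t[150:250,240:303],(378,600),interpolation=2)]))
E
```

```text
time_s: 4.15
ee_pos: [0.4391, -0.0495, 0.1993]
orientation: [-1.572, 0.001, -1.492]
wrist_force: [-0.3, -0.8, -0.9]
gripper_width: 0.0833
[ 0.43905701 -0.04946445  0.19933424] [-1.57249969e+00  5.15945513e-04 -1.49248756e+00]
```

View pics/w2.png

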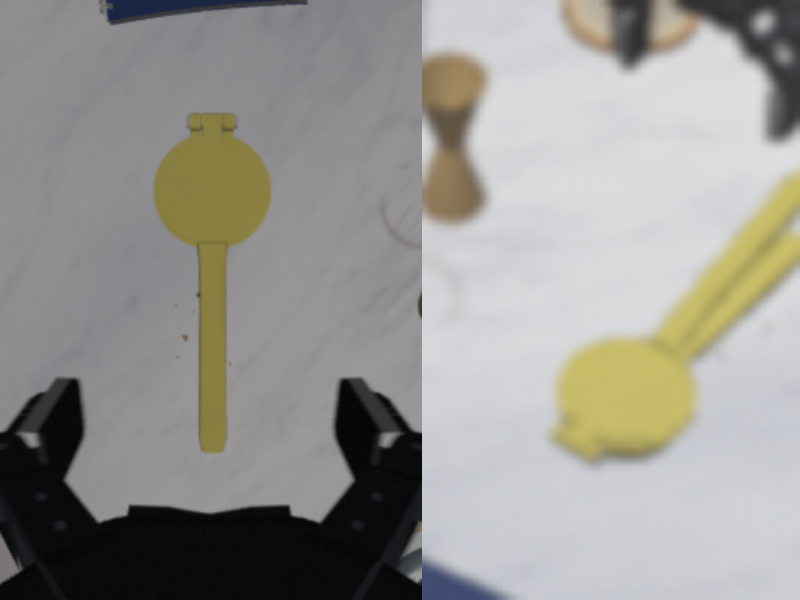

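```bash
python3 - <<'E'
from h import *
c=dict(fx=297.319,cx=253.436,cy=196.761,tool_from_camera=[[-0.0009,0.9617,0.2739,-0.069],[-0.0007,-0.2739,0.9617,-0.1429],[1,.0006,.0009,-.0006],[0,0,0,1]])
p=np.array([.43906,-.04946,.19933]);o=[-1.5725,.0005,-1.4925]
h=wz(255.6,78.1,.04,c,p,o);n=wz(255.6,154.9,.054,c,p,o)
print(h,n)
for z in(.05,.064,.075,.085):
    e=wz(255.6,288,z,c,p,o);print(z,e,np.linalg.norm((e-h)[:2]))
u=(h-e)/np.linalg.norm((h-e)[:2]);print(np.arctan2(u[1],u[0])-np.pi/2)
g=h-u*.105; yaw=np.arctan2(u[1],u[0])-np.pi; print("grip",g[:2],yaw,plan(p,o,[g[0],g[1],.016],yaw))
E
```

```text
[0.43223003 0.05636619 0.04      ] [ 0.43825114 -0.01999813  0.054     ]
0.05 [ 0.45078463 -0.17307993  0.05      ] 0.2301951233759114
0.064 [ 0.44994772 -0.16386799  0.064     ] 0.22094571289617754
0.075 [ 0.44929015 -0.15663003  0.075     ] 0.213678347691858
0.085 [ 0.44869236 -0.15005007  0.085     ] 0.20707167645269314
0.07958461265884864
grip [ 0.44057759 -0.04830147] -1.491211714136048 [-0.0016, 0.3055, 0.0032, 0.0003, -0.0002, -0.0001]
```

```bash
python3 -m crank '[[-1,0.004,0.06,0.003,0,0,0],[-1,0.004,0.13,0.003,0,0,0],[-1,0.004,0.19,0.003,0,0,0],[-1,0.004,0.24,0.003,0,0,0],[-1,0.004,0.28,0.003,0,0,0],[-1,0.004,0.305,0.003,0,0,0],[-1,0.004,0.305,0.003,0,0,0],[-1,0.004,0.305,0.003,0,0,0]]' 60
```

```text
time_s: 4.92
ee_pos: [0.4409, -0.0509, 0.0167]
orientation: [-1.573, 0.001, -1.492]
wrist_force: [-1.1, -0.7, 0.7]
gripper_width: 0.0851
```

```bash
python3 -m crank '[[0,0,0,0,0,0,0],[0.3,0,0,0,0,0,0],[1,0,0,0,0,0,0],[1,0,0,0,0,0,0],[1,0,0,0,0,0,0],[1,0,0,0,0,0,0],[1,0,0,0,0,0,0],[1,0,0,0,0,0,0]]' 60
```

```text
time_s: 5.58
ee_pos: [0.442, -0.0513, 0.0179]
orientation: [-1.57, -0.001, -1.492]
wrist_force: [-2.1, -0.1, 10.3]
gripper_width: 0.0166
```

```bash
python3 -m crank '[[1,0,-0.01,0,0,0,0],[1,0,-0.03,0,0,0,0],[1,0,-0.07,0,0,0,0],[1,0,-0.11,0,0,0,0],[1,0,-0.15,0,0,0,0],[1,0,-0.18,0,0,0,0],[1,0,-0.2,0,0,0,0],[1,0,-0.2,0,0,0,0]]' 80
python3 - <<'E'
from h import *
from bench import env,eyes
import cv2
a=eyes.read_camera("scene")["pixels"];b=eyes.read_camera("top")["pixels"];s=env.observe();print(s["ee_pos"],s["orientation"],s["wrist_force"],s["gripper_width"])
cv2.imwrite("pics/s3.png",a);cv2.imwrite("pics/t3.png",b)
z=lambda im,x,y,w,h:cv2.resize(im[y:y+h,x:x+w],(w*8,h*8),interpolation=2)
cv2.imwrite("pics/z3.png",np.vstack([np.hstack([z(a,165,225,50,37),z(b,112,190,50,37)]),np.hstack([z(a,235,165,50,37),z(b,225,200,50,37)])]))
E
```

```text
time_s: 6.25
ee_pos: [0.4424, -0.0514, 0.1397]
orientation: [-1.568, -0.001, -1.492]
wrist_force: [1.0, -0.5, -5.0]
gripper_width: 0.0162
[ 0.44137292 -0.05137612  0.13727556] [-1.57066240e+00 -3.38569953e-04 -1.49206564e+00] [ 0.56797819 -0.2790137  -4.75590594] 0.016243420986654447
```

View pics/z3.png

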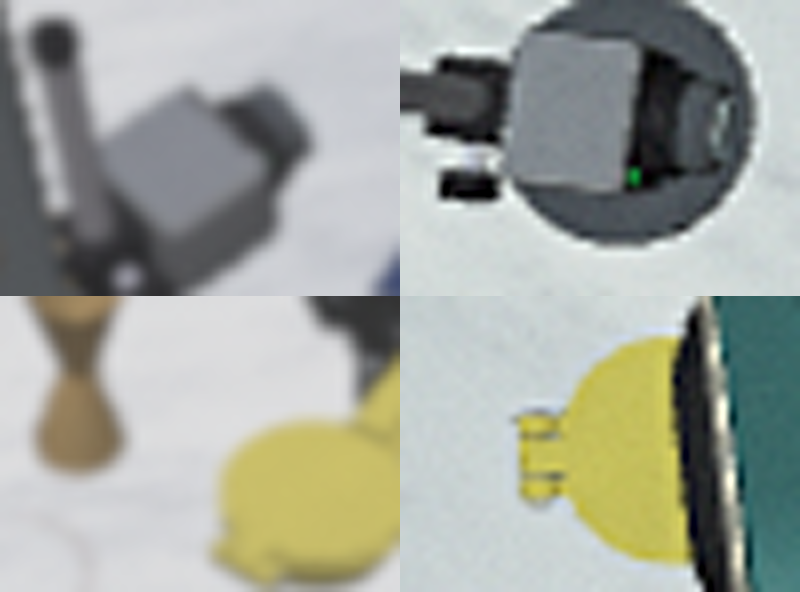

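```bash
python3 - <<'E'
from h import *
np.set_printoptions(precision=4,suppress=True)
P=[tri(a,b) for a,b in [([127.6,194.1],[178.1,245]),([142,195.3],[188.5,236.25]),([139.5,213.75],[198.5,245]),([125.1,212.25],[185.6,255])]]
for q in P: print(*q)
X=[q[0] for q in P]; m=np.mean(X,0); print("mean",m,"fwd",np.arctan2(*( (X[1]+X[2]-X[0]-X[3])[:2])), "side",X[1]-X[2],np.linalg.norm(X[1]-X[2]),np.linalg.norm(X[0]-X[3]))
for z in(.14,.15,.16,.17): print(z,onz("top",152.1,205.7,z))
# box fit: width 52, free centre, yaw, depth, ztop ; yaw = direction of lens +x
T=[[127.6,194.1],[142,195.3],[139.5,213.75],[125.1,212.25]];S=[[178.1,245],[188.5,236.25],[198.5,245],[185.6,255]]
def f(v):
    x,y,z,a,d=v; ex=np.array([np.cos(a),np.sin(a),0]);ey=np.array([-ex[1],ex[0],0]);c=np.array([x,y,z])
    Q=[c+ex*d/2-ey*.026,c-ex*d/2-ey*.026,c-ex*d/2+ey*.026,c+ex*d/2+ey*.026]
    return np.r_[[proj("top",q)-t for q,t in zip(Q,T)],[proj("scene",q)-t for q,t in zip(Q,S)]].ravel()
s=least_squares(f,[.46,.34,.18,1.48,.05]);print(s.x,np.round(s.fun,1), "lens z",s.x[2]-.022)
# hinge check from images now
print("hinge",onz("top",225+142/8,200+(455-296)/8,.16))
print(proj("scene",[.432,.0535,.16]))
E
```

```text
[0.49   0.363  0.1755] [ 0.5   0.67 -0.84 -0.18]
[0.4885 0.3241 0.1778] [ 0.28  0.38 -0.49 -0.09]
[0.4407 0.3277 0.183 ] [-0.14 -0.18  0.23  0.04]
[0.445  0.3697 0.176 ] [-0.54 -0.73  0.91  0.17]
mean [0.4661 0.3461 0.1781] fwd -3.070539580804148 side [ 0.0478 -0.0036 -0.0052] 0.04823400400339502 0.045479886535136196
0.14 [0.4634 0.3067 0.14  ]
0.15 [0.4632 0.304  0.15  ]
0.16 [0.4629 0.3012 0.16  ]
0.17 [0.4627 0.2985 0.17  ]
[0.4662 0.3461 0.1778 1.478  0.0403] [ 0.  -0.9  0.5 -0.2  0.1  0.7 -0.4  0.4 -2.1 -1.3 -0.8 -0.5  0.8  1.8
  1.9  0.1] lens z 0.15577999843061013
hinge [0.4319 0.0542 0.16  ]
[266.8088 196.7447]
```

```bash
python3 - <<'E'
from h import *
print(plan([.442,-.0514,.1378],[-1.5707,0,-1.492],[.4459,.0933,.1395],-1.660))
E
```

```text
[-0.2399, -0.0028, 0.0255, -0.0, 0.0267, -0.0]
```

```bash
python3 -m crank '[[1,-0.03,-0.003,0.003,0,0.004,0],[1,-0.07,-0.003,0.008,0,0.008,0],[1,-0.11,-0.003,0.012,0,0.014,0],[1,-0.15,-0.003,0.016,0,0.018,0],[1,-0.185,-0.003,0.02,0,0.022,0],[1,-0.215,-0.003,0.023,0,0.0267,0],[1,-0.23,-0.003,0.025,0,0.0267,0],[1,-0.24,-0.003,0.0255,0,0.0267,0]]'
```

```text
time_s: 7.02
ee_pos: [0.4449, 0.0946, 0.1383]
orientation: [-1.573, 0.0, -1.657]
wrist_force: [-0.9, -0.0, -3.8]
gripper_width: 0.0159
```

```bash
python3 -m crank '[[1,0,0,0,0,0,0],[1,0,0,0,0,0,0],[1,0,0,0,0,0,0],[1,0,0,0,0,0,0],[1,0,0,0,0,0,0],[1,0,0,0,0,0,0],[1,0,0,0,0,0,0],[1,0,0,0,0,0,0]]'
python3 - <<'E'
from h import *
from bench import env,eyes
import cv2
a=eyes.read_camera("scene")["pixels"];b=eyes.read_camera("top")["pixels"];s=env.observe();print(s["ee_pos"],s["orientation"],s["wrist_force"],s["gripper_width"])
cv2.imwrite("pics/s4.png",a);cv2.imwrite("pics/t4.png",b)
z=lambda im,x,y,w,h:cv2.resize(im[y:y+h,x:x+w],(w*5,h*5),interpolation=2)
cv2.imwrite("pics/z4.png",np.hstack([z(a,165,170,80,110),z(b,120,150,80,110)]))
for n in("scene","top"): print(n,"axis pts",[np.round(proj(n,np.array([.4625,.299,.156])-k*np.array([.088,.996,0])),1).tolist() for k in(0,.1,.33)])
E
```

```text
time_s: 7.68
ee_pos: [0.4455, 0.0934, 0.1392]
orientation: [-1.571, -0.0, -1.66]
wrist_force: [0.8, -0.1, -3.7]
gripper_width: 0.0163
[0.44548996 0.0935009  0.1392285 ] [-1.57081823e+00  3.15929514e-05 -1.65957879e+00] [-0.90498703  0.45458284 -4.16065781] 0.015983839671747373
scene axis pts [[201.7, 240.5], [228.5, 221.6], [283.7, 182.8]]
top axis pts [[153.3, 206.0], [189.7, 210.3], [273.8, 220.2]]
```

View pics/z4.png

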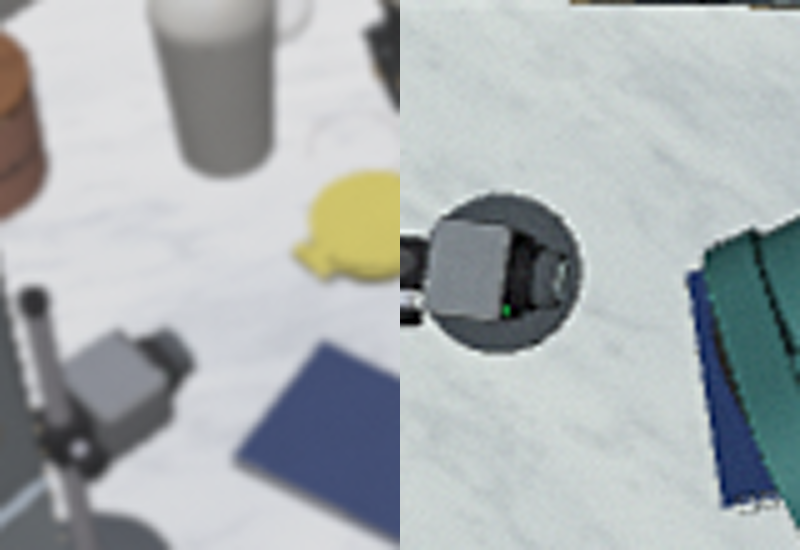

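The scene view shows the hinge at (227.6,222); (228.5,221.6) was predicted for 10 cm on the lens axis. The top view is blocked by the arm. I'll check tilt with the wrist camera.

```bash
python3 - <<'E'
from h import *
from bench import env,eyes
import cv2
s=env.observe();c=eyes.read_camera("wrist");im=c["pixels"];cv2.imwrite("pics/w5.png",im)
h=cv2.cvtColor(im,cv2.COLOR_BGR2HSV);m=cv2.inRange(h,(22,100,60),(35,255,255))
n,l,st,ce=cv2.connectedComponentsWithStats(m);k=1+st[1:,4].argmax();print(st[k],ce[k])
T=np.array(c["tool_from_camera"]);Q=R.from_euler("xyz",s["orientation"])
def pw(p):
    q=T[:3,:3].T@(Q.inv().apply(np.array(p)-s["ee_pos"])-T[:3,3]);r=np.hypot(*q[:2]);th=np.arctan2(r,q[2]);return np.round([c["cx"]+c["fx"]*th*q[0]/r,c["cy"]+c["fx"]*th*q[1]/r],1)
u=np.array([.088,.996,0]);hp=np.array([.4537,.1994,.156])
print("hinge",pw(hp),"hinge end +6mm top",pw(hp+u*.006+[0,0,.006]),"cup edges at top z",[pw(hp-u*.046+e*np.array([.996,-.088,0])*.0385+[0,0,.018]) for e in(-1,1)])
for dz in(-.02,0,.02): print(dz,pw(hp+[0,0,dz]))
E
```

```text
[  163    10   180   319 31519] [252.55718773 140.39499984]
hinge [251.6  28.7] hinge end +6mm top [251.6  11.4] cup edges at top z [array([149.5, 140.4]), array([353.6, 140.3])]
-0.02 [251.8  39.9]
0 [251.6  28.7]
0.02 [251.3  13.7]
```

View pics/w5.png

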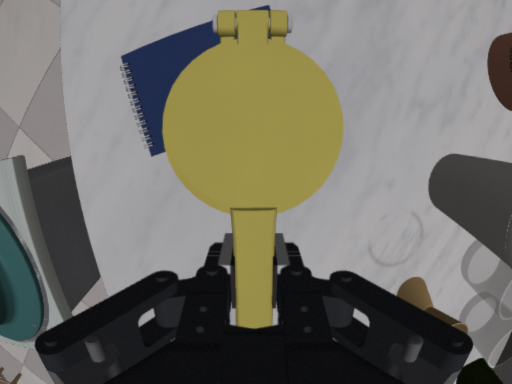

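The wrist view shows the press shut and straight in the fingers. The hinge pin is at (253,24), predicted at (251.6,28.7), and there is no droop or twist to see. Handing in.

```bash
python3 - <<'E'
from bench import env
s=env.observe();print(s["time_s"],abs(s["joint_velocities"]).max(),s["gripper_width"]);print(env.finish_job())
E
```

```text
7.8333 0.002125238102822783 0.016128868819504184
the job is handed in; nothing more can be done
None
```

I shut the press where it lay, lifted it by both handles with an 80 N grip, and handed the job in at 7.8 s, holding it still in front of the camera. No verdict was reported, so what follows rests on my own last checks.

- **Shut:** I pushed down until it met a hard stop at about 15 N. The wrist views before the grasp and at the end both show it shut.
- **Position:** in the scene camera the hinge pin appears within about 1 px (roughly 3 mm) of the predicted point, 10 cm in front of the lens and on its axis. In the wrist camera it sits about 5 px from prediction, which could mean a height error of up to 7 mm, within the 25 mm allowed.
- **Level and aligned:** the wrist view shows no visible tilt or twist.
- **Held:** the arm was still, and the wrist force of about −4 N fits the press's weight.

**What disagreed or couldn't be checked:**
- The lens position came from my image fit. Single views put its height anywhere from 0.144 to 0.172 m; I used 0.156 m.
- The arm blocked the top camera's view of the hinge in the final pose.
- The gripper reads 16 mm across handles listed as 20 mm wide.
- When I pushed the press shut, the tool stopped at 57 mm, where the handle top is listed at 64 mm.

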